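Free a camera module from its left-hand-thread clamp

ROBOT

A 6-joint arm with a two-finger parallel gripper is mounted at the origin on the work surface. World frame = base frame: x ahead of the robot, y to its left, z up, the work surface at z = 0. Lengths are in m, angles in rad, forces in N, time in s.
With the tool pointing down it reaches from about 0.275 to 0.85 m from the base axis. Payload 5.2 kg.
Tool frame: the origin (TCP) lies at the very end of the fingers, on their centre line; the grasp point (between the pads) lies 19 mm behind it; x points along the fingers, y is the direction in which the jaws open and shut, and the axes are right-handed (so a half turn about x gives the same grasp; the last joint's range is limited). The gripper opens to 85 mm and grips with 20 to 120 N. Pads are 22 mm wide; open, the fingers measure 114 mm over their backs; the gripper's body (76 mm by 85 mm) begins 54 mm behind the grasp point. The pads swing forward as they close: fully open they stand 13 mm farther back than shut.
Start: joints at [-1.388, 0.259, 1.535, -0, 1.348, -0.203], TCP at [0.207, -0.51, 0.231] pointing down, gripper open.
Joint ranges: [-3.14, 3.14], [-0.91, 2.08], [0.19, 2.58], [-1.22, 4.36], [0.22, 2.71], [-3.12, 3.12]. Speed limits (rad/s): [2.57, 2.57, 3.14, 3.14, 3.14, 3.14].

INTERFACE

Orientations are given as [roll, pitch, yaw] about the fixed x, y, z axes, in that order (R = Rz(yaw) Ry(pitch) Rx(roll)).
In Python, from station import sensors, viewer, order gives the robot as it stands.
- The arm moves only by the shell command python3 -m pendant 'ROWS'. ROWS is JSON, a list of rows, each an object of numbers: "dx", "dy", "dz": the shift along the tool's x, y, z in m; "ax", "ay", "az": the turn, a rotation vector about the tool's x, y, z in degrees; "claw": the closure in counts, from 0 (fully open) to 255 (shut). A call has exactly 10 rows; each row shifts and turns the commanded pose from where the row before left it, along the tool's axes as they then stand; what a row does not reach is not made up. A row lasts 1/10 s, in which the tool goes at most 50 mm and 8.59 degrees, less where a joint would pass 70% of its speed; a pose out of reach is approached as far as the arm can. A call is refused whole if a number of a shift passes 0.05 or a number of a turn 8.59, either way. A call with a gripper value outside its range is refused whole. The fingers move at their own pace and stop on an object; the grip force is fixed at half the most. Time passes only in rows, so rows that do not move let the fingers close, or fill a call up. It gives the time, the measured TCP pose, the force and the opening at its end, in the units of the state.
- sensors.state(): the state, without advancing time (a new reading comes with each control period).
- viewer.grab_frame(name): name is "scene" or "top" or "wrist"; returns (picture, depth): 480x640x3 uint8, red, green, blue; 480x640 float32, m along the optical axis (not along the pixel's ray), 0 where there is no reading.
- viewer.calibration(name): a dict with "intrinsics" (3x3 intrinsics, pixels), "T" (4x4, takes a point from camera to world coordinates); the wrist camera has in their place "T_tool_cam" (4x4, takes a point from camera to tool coordinates, whose origin is the TCP and whose axes are the tool frame's). Camera axes: x right, y up, looking along -z (the intrinsics and any distortion apply to the point x, -y, -z); pixel columns grow to the right and rows downward; lengths in m; the calibration is good to about 2 mm. A picture is of the moment at which its call begins: read the wrist's pose just before it. calibration takes no time and is no camera call.
- order.job_done(): hands the job in, once; it reports no verdict.
The state is a dict: "clock": time; "q": joint angles; "joint_vel": joint speeds; "joint_efforts": joint torques, N m; "tool_pos": TCP position; "tool_rot": TCP orientation; "force": force on the tool from outside, world axes, zero at the start; "torque": the same for the moment, N m; "width": finger opening in m.
Only numpy, scipy, OpenCV 4.12 (cv2) and the standard library are available. Lean on these libraries where they do the work, as an engineer would, in place of code of your own. Each camera call takes 0.05 s, during which the arm holds its last target. There are 200 camera calls.

TASK

On the orange fixture with the red wing nut, the camera module is held by a steel strap on a left-hand thread: it loosens clockwise seen from above, and anticlockwise only tightens it, so do not force it that way. Turn the red wing nut clockwise by about a quarter turn, so that the strap swings right off the module's foot while the module still sits in its nest; then lift that module out and set it down gently, upright, around the middle of the blue tray. Leave the other fixture, with the black wing nut, and its module alone.

Things in the scene. Friction and masses are not known exactly. Their poses are not given: they have to be found in the camera images.
- lh_wing (a point): Centre of the RED wing nut: upright bar 40 long (x axis), 12 wide (y), 30 mm high, 74 to 104 mm above the table on a 20 mm spindle. One piece with a steel strap below (30 to 38 mm above the table, 16 wide) that reaches 57 mm from the spindle along the bar's +x, over the module's foot. All turns about the vertical axis through this point, on an orange plate 190 x 120 x 12 mm fixed to the table.
- lh_clamp (a joint): Angle of red nut and strap, rad: grows when turned CLOCKWISE seen from above (left-hand thread: loosens, and the nut rises 2 mm per rad). 0 to 0.2 at the start: tight, strap over the foot. Below 0 is tighter, stop at -0.35. From 1.0 on the strap is clear of the module; stop at 1.9. Friction 0.08 N m; stays where left.
- cam_lh_mid (a point): Centre of the black body of the module, 50 long (x axis), 44 wide (y), 44 mm high, 0.2 kg, orange top. Lens tube, 30 mm dia, 25 mm out of the +x end; foot 22 x 30 x 6 mm at the bottom of the -x end, under the strap. Loose in a nest 90 mm from the red nut's axis, underside 22 mm above the table on a narrower pad: free beside both long sides down to the plate, 12 mm up. Low pins beside the foot.
- tray_floor (a point): Centre of the inner floor of the blue open tray (fixed to the table): outside 200 (x axis) x 160 (y axis) x 22 mm high, walls and floor 5 mm thick; this point is 5 mm above the table.
- rh_clamp (a joint): Angle in rad of the BLACK wing nut on the other, otherwise like fixture (ordinary thread, so it grows anticlockwise). Not to be turned.
- cam_rh_mid (a point): Centre of the like camera module under the black wing nut. Not to be moved.
Things that resemble listed ones, but are neither listed nor needed, are in the scene too. Leave any pink, turquoise or yellow look-alike of the part that bears lh_wing alone.

How it is judged:
By the outcome, as a careful person would: the job done as asked, in the order asked, and still so for the second after the job is handed in, with the robot touching nothing.
It also fails if it takes over 58 s, if anything falls off the work surface, if the arm or the gripper's body presses on something with over 40 N, if the wrist force passes 120 N, or if a joint passes its speed limit or range.

## Working session

There is one attempt and no reset: what is moved stays moved. The work goes in short steps, Python scripts to look and compute and a shell command to move; the robot and the scene stay as the last step left them, time stands still between calls to the robot, and variables do not carry over. Pictures are saved under pics/ and viewed, about 8 in all and at most 12, crops included, and the job is handed in when it is done.

```bash
mkdir -p pics; ls
cat > h.py <<'E'
import numpy as np, cv2
from station import sensors, viewer, order
def cloud(name):
    s=sensors.state(); im,d=viewer.grab_frame(name); c=viewer.calibration(name)
    K=np.array(c["intrinsics"]); v,u=np.mgrid[:480,:640]
    x=(u-K[0,2])/K[0,0]*d; y=(v-K[1,2])/K[1,1]*d
    P=np.stack([x,-y,-d,np.ones_like(d)],-1)
    if "T" in c: T=np.array(c["T"])
    else:
        from scipy.spatial.transform import Rotation as R
        W=np.eye(4); W[:3,:3]=R.from_euler('xyz',s["tool_rot"]).as_matrix(); W[:3,3]=s["tool_pos"]; T=W@np.array(c["T_tool_cam"])
    W=(P@T.T)[...,:3]; W[d==0]=np.nan
    return im,W,s
def save(n,im): cv2.imwrite("pics/"+n+".png",im[...,::-1])
E
python3 - <<'E'
from h import *
for n in ["top","scene"]:
    im,W,s=cloud(n); save(n+"1",im); np.savez(n+"1.npz",im=im,W=W)
    print({k:v for k,v in viewer.calibration(n).items()})
print(s)
print(viewer.calibration("wrist"))
E
```

```text
pics
{'intrinsics': array([[605.19048729,   0.        , 321.0581853 ],
       [  0.        , 605.19048729, 251.07090278],
       [  0.        ,   0.        ,   1.        ]]), 'T': array([[-1.56956289e-02,  9.98214170e-01, -5.76378136e-02,
         3.52123819e-01],
       [-9.99876403e-01, -1.57219048e-02, -2.41595161e-06,
        -1.06719439e-01],
       [-9.08587856e-04,  5.76306518e-02,  9.98337559e-01,
         1.50986448e+00],
       [ 0.00000000e+00,  0.00000000e+00,  0.00000000e+00,
         1.00000000e+00]])}
{'intrinsics': array([[455.1623285 ,   0.        , 316.41254302],
       [  0.        , 455.1623285 , 244.43948763],
       [  0.        ,   0.        ,   1.        ]]), 'T': array([[-0.64419929, -0.56292343,  0.51780738,  1.00100822],
       [ 0.7645871 , -0.45594668,  0.45554275,  0.36868029],
       [-0.02034313,  0.68936916,  0.72412452,  0.8222154 ],
       [ 0.        ,  0.        ,  0.        ,  1.        ]])}
{'clock': 0.05, 'q': array([-1.38779084e+00,  2.59357782e-01,  1.53609203e+00, -7.90424656e-06,
        1.34800579e+00, -2.02822171e-01]), 'joint_vel': array
[... 313 characters left out ...]
7,  1.56893336,  1.7579398 ]), 'force': array([-0.07252865, -0.44302308,  0.06882842]), 'torque': array([ 0.0007436 , -0.00442992, -0.00485136]), 'width': 0.0850862966906148}
{'intrinsics': array([[370.51697384,   0.        , 314.11743208],
       [  0.        , 370.51697384, 240.51735422],
       [  0.        ,   0.        ,   1.        ]]), 'T_tool_cam': array([[ 7.99444926e-04,  2.86783511e-01, -9.57995083e-01,
        -1.41995850e-01],
       [ 9.99999609e-01,  1.32348997e-04,  8.74117351e-04,
        -7.64379093e-04],
       [ 3.77472131e-04, -9.57995407e-01, -2.86783293e-01,
        -7.19226696e-02],
       [ 0.00000000e+00,  0.00000000e+00,  0.00000000e+00,
         1.00000000e+00]])}
```

View pics/top1.png

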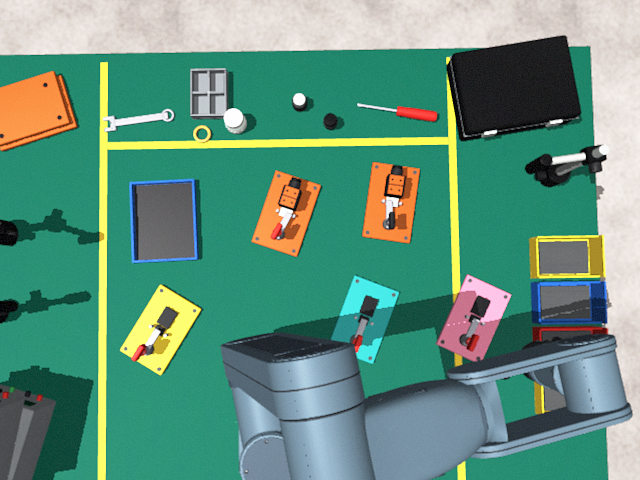

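View pics/scene1.png

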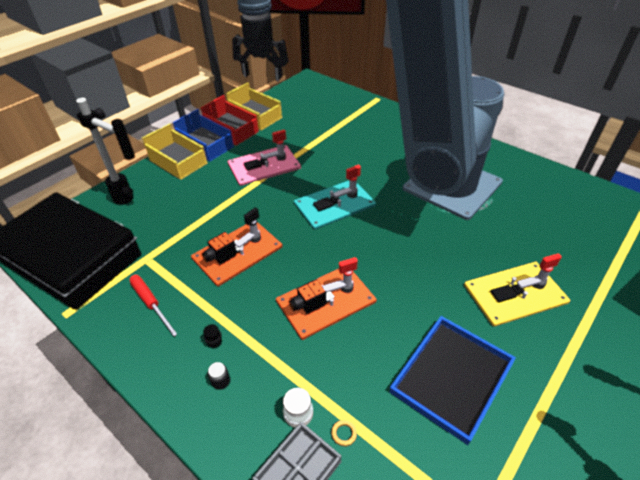

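The top view shows the target orange plate at about (287,212), with its red nut at (277,231) and module at (290,190). The tray is at (165,221), and the black-nut fixture at (392,203). The scene view agrees. Next I measure these points.

```bash
cat > m.py <<'E'
from h import *
d=np.load("top1.npz"); im=d["im"]; W=d["W"]
hsv=cv2.cvtColor(im,cv2.COLOR_RGB2HSV); H,S,V=[hsv[...,i].astype(int) for i in range(3)]
v,u=np.mgrid[:480,:640]; box=(u>245)&(u<330)&(v>160)&(v<262)
red=box&((H<4)|(H>174))&(S>150)&(V>80)
z=W[...,2]
def rep(n,m):
    p=W[m]; p=p[~np.isnan(p[:,2])]; r=cv2.minAreaRect(p[:,:2].astype(np.float32)*1000)
    print(n,len(p),"mean",p.mean(0).round(4),"zrng",np.percentile(p[:,2],[2,50,98]).round(4),"rect",np.round(r[0],1),np.round(r[1],1),round(r[2],1)); return r,p
rep("red",red); rep("redtop",red&(z>.095))
org=box&(H>=4)&(H<18)&(S>130)
rep("plate",org&(z<.02)); rep("modtop",org&(z>.05)&(z<.08))
tb=(u>120)&(u<210)&(v>170)&(v<270)&(H>100)&(H<125)&(S>120)
rep("trayrim",tb)
st=box&(z>.025)&(z<.045)&(S<70)
rep("strap",st)
r=cv2.resize(im[160:262,245:330],None,fx=5,fy=5,interpolation=cv2.INTER_CUBIC); save("crop1",r)
E
python3 m.py
```

```text
red 96 mean [ 0.4817 -0.0035  0.1006] zrng [0.0711 0.1037 0.1092] rect [482.3  -2.2] [18.8 36.9] 47.9
redtop 84 mean [ 0.4818 -0.0032  0.1041] zrng [0.0965 0.1041 0.1093] rect [482.1  -3.6] [13.  37.7] 59.0
plate 2660 mean [ 0.5284 -0.0197  0.0123] zrng [0.0036 0.0124 0.0188] rect [536.1 -20.3] [122.6 192.2] 70.4
modtop 336 mean [ 0.5682 -0.0332  0.0668] zrng [0.0525 0.0671 0.0741] rect [540.6 -23.7] [ 43.5 157.4] 67.6
trayrim 1137 mean [0.5256 0.2887 0.0164] zrng [-0.0019  0.0189  0.0282] rect [522.5 286.1] [206.7 172.6] 2.3
strap 204 mean [ 0.5203 -0.0195  0.0347] zrng [0.0261 0.0343 0.0433] rect [509.8 -21.7] [77.  46.4] 2.2
```

View pics/crop1.png

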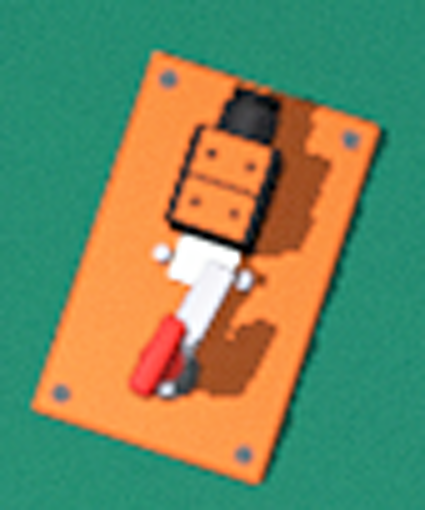

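The crop shows the bar turned slightly clockwise from the plate axis, with the strap reaching the foot. Sizes and heights check out: plate 122x192 mm, nut top at 0.104 m, and module top at the expected 0.067 m. Next I work out the approach.

```bash
cat >> h.py <<'E'
from scipy.spatial.transform import Rotation as R
def Rt(s): return R.from_euler('xyz',s["tool_rot"]).as_matrix()
def plan(p,yh,turn=True):
    "tool-axis shift and turn to TCP p with tool x down, tool y at heading yh deg"
    s=sensors.state(); M=Rt(s); h=np.degrees(np.arctan2(M[1,1],M[0,1]))
    print("t",round(s["clock"],2),"q",s["q"].round(3),"pos",s["tool_pos"].round(4),"yhead",h.round(2),"x",M[:,0].round(3),"F",s["force"].round(1),"w",round(s["width"],4))
    Y=np.radians(yh); y=np.array([np.cos(Y),np.sin(Y),0]); x=np.array([0,0,-1.]); G=np.stack([x,y,np.cross(x,y)],1)
    print("shift(tool)",(M.T@(np.array(p)-s["tool_pos"])).round(4),"shift(goal axes)",(G.T@(np.array(p)-s["tool_pos"])).round(4),"turn deg",np.degrees(R.from_matrix(M.T@G).as_rotvec()).round(2))
E
python3 - <<'E'
from h import *
for yh in (59,-121): plan([.482,-.003,.23],yh)
E
```

```text
t 0.1 q [-1.388  0.259  1.536 -0.     1.348 -0.203] pos [ 0.2069 -0.5091  0.2306] yhead -67.9 x [-0.     0.002 -1.   ] F [-0.5 -0.2  0.7] w 0.0857
shift(tool) [ 0.0013 -0.3654 -0.4453] shift(goal axes) [ 0.0006  0.5755 -0.0249] turn deg [-1.269e+02 -1.100e-01  3.000e-02]
t 0.1 q [-1.388  0.259  1.536 -0.     1.348 -0.203] pos [ 0.2069 -0.5091  0.2306] yhead -67.9 x [-0.     0.002 -1.   ] F [-0.5 -0.2  0.7] w 0.0857
shift(tool) [ 0.0013 -0.3654 -0.4453] shift(goal axes) [ 0.0006 -0.5755  0.0249] turn deg [5.31e+01 3.00e-02 9.00e-02]
```

```bash
python3 -m pendant '[{"dy":-0.0304,"dz":-0.0371},{"dy":-0.0304,"dz":-0.0371},{"dy":-0.0304,"dz":-0.0371},{"dy":-0.0304,"dz":-0.0371},{"dy":-0.0304,"dz":-0.0371},{"dy":-0.0304,"dz":-0.0371},{"dy":-0.0304,"dz":-0.0371},{"dy":-0.0304,"dz":-0.0371},{"dy":-0.0304,"dz":-0.0371},{"dy":-0.0304,"dz":-0.0371}]'
python3 -m pendant '[{"dy":-0.0304,"dz":-0.0371},{"dy":-0.031,"dz":-0.0371},{"ax":-8.5},{"ax":-8.5},{"ax":-8.5},{"ax":-8.5},{"ax":-8.5},{"ax":-8.5},{"ax":-8.5},{"ax":-8.5}]'
python3 -m pendant '[{"ax":-8.5},{"ax":-8.5},{"ax":-8.5},{"ax":-8.5},{"ax":-8.5},{"ax":-8.5},{"ax":-7.9},{},{},{}]'
cat > w.py <<'E'
from h import *
import sys
im,W,s=cloud("wrist"); save(sys.argv[1],im); np.savez("w.npz",im=im,W=W)
hsv=cv2.cvtColor(im,cv2.COLOR_RGB2HSV); H,S,V=[hsv[...,i].astype(int) for i in range(3)]
z=W[...,2]; near=np.hypot(W[...,0]-.482,W[...,1]+.003)<.04
def rect(n,m):
    p=W[m]; r=cv2.minAreaRect(p[:,:2].astype(np.float32)*1000)
    q=p[:,:2]-p[:,:2].mean(0); e=np.linalg.svd(q,full_matrices=False)[2][0]
    print(n,len(p),"mean",p.mean(0).round(4),"zrng",np.percentile(p[:,2],[2,50,98]).round(4),"rect",np.round(r[0],1),np.round(r[1],1),round(r[2],1),"pca",np.degrees(np.arctan(e[1]/e[0])).round(2))
red=((H<4)|(H>174))&(S>150)&(V>60)&near&(z>.099); red=cv2.erode(red.astype(np.uint8),np.ones((3,3)))>0
rect("redtop",red)
mm=(np.hypot(W[...,0]-.568,W[...,1]+.034)<.05)&(z>.058)&(z<.075)&(H>=4)&(H<20)&(S>120)
if mm.sum()>50: rect("modtop",mm)
plan([.482,-.003,.081],59)
E
python3 w.py wrist1
```

```text
invalid input at $[0]: expected keys dx, dy, dz, ax, ay, az, claw
invalid input at $[0]: expected keys dx, dy, dz, ax, ay, az, claw
invalid input at $[0]: expected keys dx, dy, dz, ax, ay, az, claw
w.py:8: RuntimeWarning: Mean of empty slice.
  q=p[:,:2]-p[:,:2].mean(0); e=np.linalg.svd(q,full_matrices=False)[2][0]
  ret = um.true_divide(
Traceback (most recent call last):
  File "w.py", line 11, in <module>
    rect("redtop",red)
    ~~~~^^^^^^^^^^^^^^
  File "w.py", line 8, in rect
    q=p[:,:2]-p[:,:2].mean(0); e=np.linalg.svd(q,full_matrices=False)[2][0]
                                 ~~~~~~~~~~~~~~~~~~~~~~~~~~~~~~~~~~~~~~~^^^
IndexError: index 0 is out of bounds for axis 0 with size 0
```

View pics/wrist1.png

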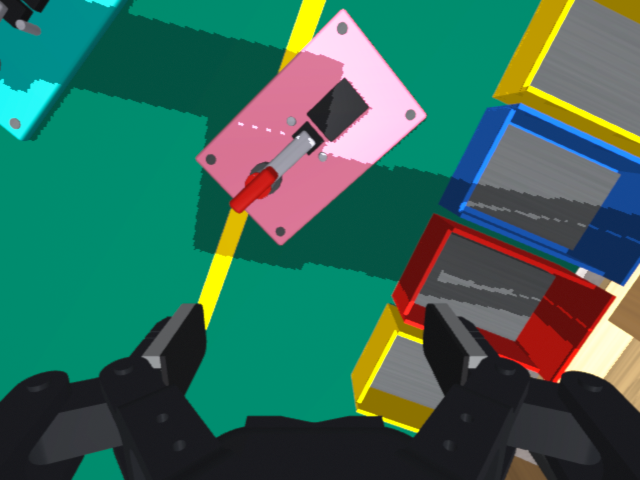

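The moves were refused because every row needs all seven keys, so the wrist picture still shows the start pose, with the pink look-alike at (310,120). I resend with full rows.

```bash
python3 -m pendant '[{"dx":0,"dy":-0.0304,"dz":-0.0371,"ax":0,"ay":0,"az":0,"claw":0},{"dx":0,"dy":-0.0304,"dz":-0.0371,"ax":0,"ay":0,"az":0,"claw":0},{"dx":0,"dy":-0.0304,"dz":-0.0371,"ax":0,"ay":0,"az":0,"claw":0},{"dx":0,"dy":-0.0304,"dz":-0.0371,"ax":0,"ay":0,"az":0,"claw":0},{"dx":0,"dy":-0.0304,"dz":-0.0371,"ax":0,"ay":0,"az":0,"claw":0},{"dx":0,"dy":-0.0304,"dz":-0.0371,"ax":0,"ay":0,"az":0,"claw":0},{"dx":0,"dy":-0.0304,"dz":-0.0371,"ax":0,"ay":0,"az":0,"claw":0},{"dx":0,"dy":-0.0304,"dz":-0.0371,"ax":0,"ay":0,"az":0,"claw":0},{"dx":0,"dy":-0.0304,"dz":-0.0371,"ax":0,"ay":0,"az":0,"claw":0},{"dx":0,"dy":-0.0304,"dz":-0.0371,"ax":0,"ay":0,"az":0,"claw":0}]' &&
python3 -m pendant '[{"dx":0,"dy":-0.0304,"dz":-0.0371,"ax":0,"ay":0,"az":0,"claw":0},{"dx":0,"dy":-0.031,"dz":-0.0371,"ax":0,"ay":0,"az":0,"claw":0},{"dx":0,"dy":0,"dz":0,"ax":-8.5,"ay":0,"az":0,"claw":0},{"dx":0,"dy":0,"dz":0,"ax":-8.5,"ay":0,"az":0,"claw":0},{"dx":0,"dy":0,"dz":0,"ax":-8.5,"ay":0,"az":0,"claw":0},{"dx":0,"dy":0,"dz":0,"ax":-8.5,"ay":0,"az":0,"claw":0},{"dx":0,"dy":0,"dz":0,"ax":-8.5,"ay":0,"az":0,"claw":0},{"dx":0,"dy":0,"dz":0,"ax":-8.5,"ay":0,"az":0,"claw":0},{"dx":0,"dy":0,"dz":0,"ax":-8.5,"ay":0,"az":0,"claw":0},{"dx":0,"dy":0,"dz":0,"ax":-8.5,"ay":0,"az":0,"claw":0}]' &&
python3 -m pendant '[{"dx":0,"dy":0,"dz":0,"ax":-8.5,"ay":0,"az":0,"claw":0},{"dx":0,"dy":0,"dz":0,"ax":-8.5,"ay":0,"az":0,"claw":0},{"dx":0,"dy":0,"dz":0,"ax":-8.5,"ay":0,"az":0,"claw":0},{"dx":0,"dy":0,"dz":0,"ax":-8.5,"ay":0,"az":0,"claw":0},{"dx":0,"dy":0,"dz":0,"ax":-8.5,"ay":0,"az":0,"claw":0},{"dx":0,"dy":0,"dz":0,"ax":-8.5,"ay":0,"az":0,"claw":0},{"dx":0,"dy":0,"dz":0,"ax":-7.9,"ay":0,"az":0,"claw":0},{"dx":0,"dy":0,"dz":0,"ax":0,"ay":0,"az":0,"claw":0},{"dx":0,"dy":0,"dz":0,"ax":0,"ay":0,"az":0,"claw":0},{"dx":0,"dy":0,"dz":0,"ax":0,"ay":0,"az":0,"claw":0}]' && python3 w.py wrist2
```

```text
clock: 1.15
tool_pos: [0.4368, -0.0864, 0.2314]
tool_rot: [2.098, 1.57, -0.658]
force: [1.4, -0.8, 0.0]
width: 0.0855
clock: 2.15
tool_pos: [0.4817, -0.0034, 0.231]
tool_rot: [-1.813, 1.57, 2.908]
force: [0.4, -0.5, -0.6]
width: 0.0854
clock: 3.15
tool_pos: [0.4819, -0.0035, 0.2312]
tool_rot: [-2.967, 1.571, 2.772]
force: [0.4, -0.3, 0.5]
width: 0.0856
redtop 610 mean [4.81e-01 3.00e-04 1.03e-01] zrng [0.1014 0.103  0.1044] rect [482.   0.] [10.2 36.9] 61.5 pca -29.31
modtop 1948 mean [ 0.5669 -0.0297  0.0657] zrng [0.0636 0.0658 0.0673] rect [568.9 -30.8] [44.  53.3] 70.6 pca -19.85
t 3.2 q [-0.239  0.135  1.691 -0.     1.316 -1.267] pos [ 0.4819 -0.0035  0.2313] yhead 58.88 x [-0.  0. -1.] F [ 0.1 -0.6 -0.6] w 0.0852
shift(tool) [ 0.1503  0.0005 -0.0002] shift(goal axes) [ 0.1503  0.0005 -0.0002] turn deg [-0.12 -0.01  0.  ]
```

View pics/wrist2.png

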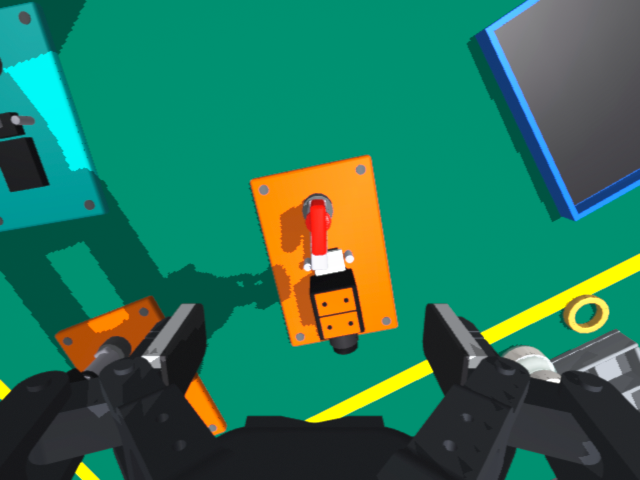

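The wrist picture shows the nut between the fingers at about (318,222), with the module at (335,305). The wrist camera puts the nut at y=0.000 and the top camera at y=-0.003. I take the middle, go down part way and look once more.

```bash
python3 -m pendant '[{"dx":0,"dy":0.0018,"dz":-0.001,"ax":-1.6,"ay":0,"az":0,"claw":0},{"dx":0.03,"dy":0,"dz":0,"ax":0,"ay":0,"az":0,"claw":40},{"dx":0.03,"dy":0,"dz":0,"ax":0,"ay":0,"az":0,"claw":80},{"dx":0.025,"dy":0,"dz":0,"ax":0,"ay":0,"az":0,"claw":100},{"dx":0,"dy":0,"dz":0,"ax":0,"ay":0,"az":0,"claw":100},{"dx":0,"dy":0,"dz":0,"ax":0,"ay":0,"az":0,"claw":100},{"dx":0,"dy":0,"dz":0,"ax":0,"ay":0,"az":0,"claw":100},{"dx":0,"dy":0,"dz":0,"ax":0,"ay":0,"az":0,"claw":100},{"dx":0,"dy":0,"dz":0,"ax":0,"ay":0,"az":0,"claw":100},{"dx":0,"dy":0,"dz":0,"ax":0,"ay":0,"az":0,"claw":100}]' && python3 w.py wrist3
```

```text
clock: 4.2
tool_pos: [0.4824, -0.0015, 0.147]
tool_rot: [0.31, 1.57, -0.203]
force: [-0.5, -0.3, -0.3]
width: 0.052
redtop 1180 mean [4.809e-01 2.000e-04 1.029e-01] zrng [0.1013 0.1029 0.1043] rect [4.819e+02 1.000e-01] [10.3 37.9] 60.3 pca -30.16
modtop 2998 mean [ 0.5665 -0.0298  0.0658] zrng [0.0639 0.0658 0.0671] rect [569.8 -31.1] [44.1 55.2] 70.9 pca -21.7
t 4.25 q [-0.235  0.215  1.815 -0.     1.11  -1.293] pos [ 0.4823 -0.0015  0.1468] yhead 60.6 x [ 0.001 -0.    -1.   ] F [ 0.3  0.1 -0.6] w 0.052
shift(tool) [ 0.0658 -0.0015  0.0004] shift(goal axes) [ 0.0658 -0.0014  0.0005] turn deg [ 1.6   0.05 -0.01]
```

View pics/wrist3.png

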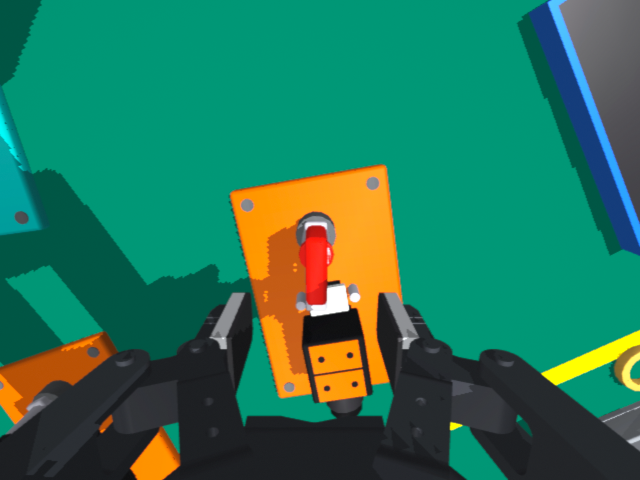

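The wrist picture shows the nut at (316,265), about 1 mm off the finger midline. The bar heading of -30 deg matches the gripper. I go down and grip the bar.

```bash
python3 -m pendant '[{"dx":0.03,"dy":0.001,"dz":0,"ax":0.3,"ay":0,"az":0,"claw":100},{"dx":0.02,"dy":0,"dz":0,"ax":0,"ay":0,"az":0,"claw":100},{"dx":0.016,"dy":0,"dz":0,"ax":0,"ay":0,"az":0,"claw":100},{"dx":0,"dy":0,"dz":0,"ax":0,"ay":0,"az":0,"claw":160},{"dx":0,"dy":0,"dz":0,"ax":0,"ay":0,"az":0,"claw":190},{"dx":0,"dy":0,"dz":0,"ax":0,"ay":0,"az":0,"claw":240},{"dx":0,"dy":0,"dz":0,"ax":0,"ay":0,"az":0,"claw":240},{"dx":0,"dy":0,"dz":0,"ax":0,"ay":0,"az":0,"claw":240},{"dx":0,"dy":0,"dz":0,"ax":0,"ay":0,"az":0,"claw":240},{"dx":0,"dy":0,"dz":0,"ax":0,"ay":0,"az":0,"claw":240}]'; python3 -c "
from h import *; s=sensors.state(); print(s['force'],s['torque'],'toolaxes F',Rt(s).T@s['force'])"
```

```text
clock: 5.25
tool_pos: [0.4833, -0.0008, 0.0813]
tool_rot: [0.26, 1.569, -0.258]
force: [-1.0, -0.3, 6.8]
width: 0.0107
[-0.98916051 -0.26211838  6.75300629] [-0.00855842  0.16377379  0.02814798] toolaxes F [-6.75487139 -0.71399398 -0.71565608]
```

```bash
python3 -m pendant '[{"dx":-0.0002,"dy":0,"dz":0,"ax":4,"ay":0,"az":0,"claw":240},{"dx":-0.0002,"dy":0,"dz":0,"ax":4,"ay":0,"az":0,"claw":240},{"dx":-0.0002,"dy":0,"dz":0,"ax":4,"ay":0,"az":0,"claw":240},{"dx":-0.0002,"dy":0,"dz":0,"ax":4,"ay":0,"az":0,"claw":240},{"dx":-0.0002,"dy":0,"dz":0,"ax":4,"ay":0,"az":0,"claw":240},{"dx":-0.0002,"dy":0,"dz":0,"ax":4,"ay":0,"az":0,"claw":240},{"dx":-0.0002,"dy":0,"dz":0,"ax":4,"ay":0,"az":0,"claw":240},{"dx":-0.0002,"dy":0,"dz":0,"ax":4,"ay":0,"az":0,"claw":240},{"dx":0,"dy":0,"dz":0,"ax":0,"ay":0,"az":0,"claw":240},{"dx":0,"dy":0,"dz":0,"ax":0,"ay":0,"az":0,"claw":240}]'; python3 -c "
from h import *; s=sensors.state(); print(s['torque'],'toolaxes F',Rt(s).T@s['force']); plan([.4833,-.0008,.0836],-20)"
```

```text
clock: 6.25
tool_pos: [0.4835, -0.0005, 0.0825]
tool_rot: [1.095, 1.569, 0.02]
force: [2.4, 1.4, 3.7]
width: 0.0105
[ 0.29871283 -0.37918594 -0.06534197] toolaxes F [-3.66675315  2.77892444 -0.12004213]
t 6.25 q [-2.330e-01  2.990e-01  1.889e+00  1.000e-03  9.510e-01 -7.290e-01] pos [ 0.4835 -0.0005  0.0825] yhead 28.39 x [ 0.002  0.    -1.   ] F [2.4 1.4 3.7] w 0.0105
shift(tool) [-0.0011 -0.0003  0.0002] shift(goal axes) [-0.0011 -0.0001  0.0004] turn deg [ 4.839e+01  1.000e-02 -1.300e-01]
```

Turning goes smoothly with small forces. I turn another 50 deg.

```bash
python3 -m pendant '[{"dx":-0.0002,"dy":0,"dz":0,"ax":6,"ay":0,"az":0,"claw":240},{"dx":-0.0002,"dy":0,"dz":0,"ax":6,"ay":0,"az":0,"claw":240},{"dx":-0.0002,"dy":0,"dz":0,"ax":6,"ay":0,"az":0,"claw":240},{"dx":-0.0002,"dy":0,"dz":0,"ax":6,"ay":0,"az":0,"claw":240},{"dx":-0.0002,"dy":0,"dz":0,"ax":6,"ay":0,"az":0,"claw":240},{"dx":-0.0002,"dy":0,"dz":0,"ax":6,"ay":0,"az":0,"claw":240},{"dx":-0.0002,"dy":0,"dz":0,"ax":6,"ay":0,"az":0,"claw":240},{"dx":-0.0002,"dy":0,"dz":0,"ax":4,"ay":0,"az":0,"claw":240},{"dx":-0.0002,"dy":0,"dz":0,"ax":4,"ay":0,"az":0,"claw":240},{"dx":0,"dy":0,"dz":0,"ax":0,"ay":0,"az":0,"claw":240}]'; python3 -m pendant '[{"dx":0,"dy":0,"dz":0,"ax":0,"ay":0,"az":0,"claw":180},{"dx":0,"dy":0,"dz":0,"ax":0,"ay":0,"az":0,"claw":150},{"dx":0,"dy":0,"dz":0,"ax":0,"ay":0,"az":0,"claw":130},{"dx":0,"dy":0,"dz":0,"ax":0,"ay":0,"az":0,"claw":130},{"dx":-0.02,"dy":0,"dz":0,"ax":0,"ay":0,"az":0,"claw":130},{"dx":-0.03,"dy":0,"dz":0,"ax":0,"ay":0,"az":0,"claw":130},{"dx":-0.03,"dy":0,"dz":0,"ax":0,"ay":0,"az":0,"claw":100},{"dx":-0.03,"dy":0,"dz":0,"ax":0,"ay":0,"az":0,"claw":0},{"dx":0,"dy":0,"dz":0,"ax":-8.5,"ay":0,"az":0,"claw":0},{"dx":0,"dy":0,"dz":0,"ax":-8.5,"ay":0,"az":0,"claw":0}]'
python3 -c "
from h import *; plan([.5675,-.0315,.195],70)"
```

```text
clock: 7.25
tool_pos: [0.484, -0.0005, 0.0843]
tool_rot: [1.97, 1.567, 0.02]
force: [3.8, 2.9, 2.1]
width: 0.0107
clock: 8.25
tool_pos: [0.483, -0.0008, 0.1949]
tool_rot: [1.358, 1.568, -0.288]
force: [0.1, 0.5, -0.6]
width: 0.0852
t 8.25 q [-0.233  0.166  1.747 -0.     1.226 -0.157] pos [ 0.483  -0.0008  0.1949] yhead -4.34 x [ 0.002 -0.001 -1.   ] F [ 0.1  0.5 -0.6] w 0.0852
shift(tool) [0.0002 0.0866 0.0243] shift(goal axes) [-0.0001  0.      0.0899] turn deg [-74.34   0.11  -0.1 ]
```

```bash
python3 -m pendant '[{"dx":0,"dy":0,"dz":0,"ax":-8.3,"ay":0,"az":0,"claw":0},{"dx":0,"dy":0,"dz":0,"ax":-8.3,"ay":0,"az":0,"claw":0},{"dx":0,"dy":0,"dz":0,"ax":-8.3,"ay":0,"az":0,"claw":0},{"dx":0,"dy":0,"dz":0,"ax":-8.3,"ay":0,"az":0,"claw":0},{"dx":0,"dy":0,"dz":0,"ax":-8.3,"ay":0,"az":0,"claw":0},{"dx":0,"dy":0,"dz":0,"ax":-8.3,"ay":0,"az":0,"claw":0},{"dx":0,"dy":0,"dz":0,"ax":-8.3,"ay":0,"az":0,"claw":0},{"dx":0,"dy":0,"dz":0,"ax":-8.3,"ay":0,"az":0,"claw":0},{"dx":0,"dy":0,"dz":0,"ax":-8.3,"ay":0,"az":0,"claw":0},{"dx":0,"dy":0,"dz":0.045,"ax":0,"ay":0,"az":0,"claw":0}]'; python3 -m pendant '[{"dx":0,"dy":0,"dz":0.045,"ax":0,"ay":0,"az":0,"claw":0},{"dx":0,"dy":0,"dz":0,"ax":0,"ay":0,"az":0,"claw":0},{"dx":0,"dy":0,"dz":0,"ax":0,"ay":0,"az":0,"claw":0},{"dx":0,"dy":0,"dz":0,"ax":0,"ay":0,"az":0,"claw":0},{"dx":0,"dy":0,"dz":0,"ax":0,"ay":0,"az":0,"claw":0},{"dx":0,"dy":0,"dz":0,"ax":0,"ay":0,"az":0,"claw":0},{"dx":0,"dy":0,"dz":0,"ax":0,"ay":0,"az":0,"claw":0},{"dx":0,"dy":0,"dz":0,"ax":0,"ay":0,"az":0,"claw":0},{"dx":0,"dy":0,"dz":0,"ax":0,"ay":0,"az":0,"claw":0},{"dx":0,"dy":0,"dz":0,"ax":0,"ay":0,"az":0,"claw":0}]'
python3 w.py wrist4; python3 -c "
from h import *; plan([.567,-.031,.025],70)"
```

```text
clock: 9.25
tool_pos: [0.5199, -0.0139, 0.1928]
tool_rot: [-3.079, 1.564, 2.861]
force: [0.8, -0.2, 0.2]
width: 0.0855
clock: 10.25
tool_pos: [0.5671, -0.0313, 0.1938]
tool_rot: [0.016, 1.571, -0.333]
force: [-0.4, 0.2, 0.2]
width: 0.0855
redtop 1150 mean [ 0.4828 -0.001   0.1059] zrng [0.104  0.106  0.1074] rect [482.8  -1. ] [37.  10.6] 69.4 pca 68.32
modtop 2996 mean [ 0.5671 -0.0299  0.0659] zrng [0.0639 0.066  0.0674] rect [567.4 -30.5] [43.8 49.7] 71.2 pca -20.04
t 10.3 q [-0.252  0.318  1.548 -0.     1.276 -1.473] pos [ 0.5671 -0.0313  0.1937] yhead 70.01 x [ 0. -0. -1.] F [-0.5 -0.6 -0.8] w 0.0856
shift(tool) [ 0.1127 -0.0025 -0.0896] shift(goal axes) [ 0.1127 -0.0195 -0.0875] turn deg [11.01  0.    0.  ]
t 10.3 q [-0.252  0.318  1.548 -0.     1.276 -1.473] pos [ 0.5671 -0.0313  0.1937] yhead 70.01 x [ 0. -0. -1.] F [-0.5 -0.6 -0.8] w 0.0856
shift(tool) [ 0.1687  0.0003 -0.0002] shift(goal axes) [ 0.1687  0.0003 -0.0002] turn deg [0.01 0.   0.  ]
```

View pics/wrist4.png

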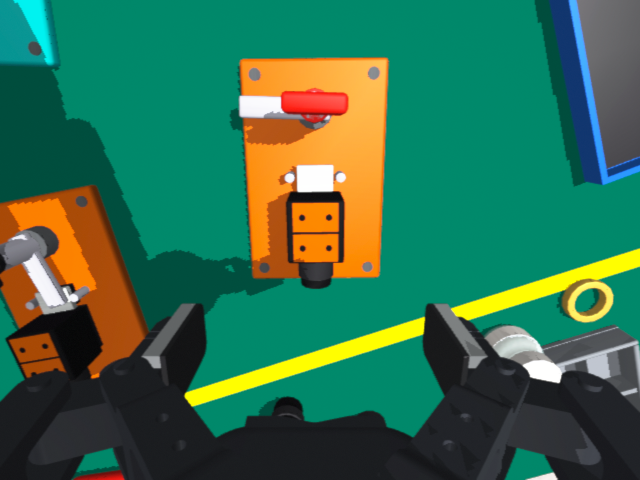

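The strap is swung clear, pointing left across the plate, and the nut is about 3 mm higher, as the thread should give. The module still sits in its nest at (315,228). I go down beside it and grip.

```bash
python3 -m pendant '[{"dx":0.04,"dy":0.0005,"dz":0,"ax":0,"ay":0,"az":0,"claw":0},{"dx":0.04,"dy":0,"dz":0,"ax":0,"ay":0,"az":0,"claw":0},{"dx":0.04,"dy":0,"dz":0,"ax":0,"ay":0,"az":0,"claw":0},{"dx":0.024,"dy":0,"dz":0,"ax":0,"ay":0,"az":0,"claw":0},{"dx":0.012,"dy":0,"dz":0,"ax":0,"ay":0,"az":0,"claw":0},{"dx":0.011,"dy":0,"dz":0,"ax":0,"ay":0,"az":0,"claw":0},{"dx":0,"dy":0,"dz":0,"ax":0,"ay":0,"az":0,"claw":0},{"dx":0,"dy":0,"dz":0,"ax":0,"ay":0,"az":0,"claw":80},{"dx":0,"dy":0,"dz":0,"ax":0,"ay":0,"az":0,"claw":100},{"dx":0,"dy":0,"dz":0,"ax":0,"ay":0,"az":0,"claw":110}]'; python3 -m pendant '[{"dx":0,"dy":0,"dz":0,"ax":0,"ay":0,"az":0,"claw":120},{"dx":0,"dy":0,"dz":0,"ax":0,"ay":0,"az":0,"claw":130},{"dx":0,"dy":0,"dz":0,"ax":0,"ay":0,"az":0,"claw":145},{"dx":0,"dy":0,"dz":0,"ax":0,"ay":0,"az":0,"claw":180},{"dx":0,"dy":0,"dz":0,"ax":0,"ay":0,"az":0,"claw":180},{"dx":0,"dy":0,"dz":0,"ax":0,"ay":0,"az":0,"claw":180},{"dx":0,"dy":0,"dz":0,"ax":0,"ay":0,"az":0,"claw":180},{"dx":0,"dy":0,"dz":0,"ax":0,"ay":0,"az":0,"claw":180},{"dx":0,"dy":0,"dz":0,"ax":0,"ay":0,"az":0,"claw":180},{"dx":0,"dy":0,"dz":0,"ax":0,"ay":0,"az":0,"claw":180}]'
```

```text
clock: 11.3
tool_pos: [0.5681, -0.031, 0.0279]
tool_rot: [0.1, 1.569, -0.249]
force: [0.1, 0.5, 0.0]
width: 0.0487
clock: 12.3
tool_pos: [0.5679, -0.031, 0.0277]
tool_rot: [0.122, 1.569, -0.227]
force: [-1.1, 0.7, 6.0]
width: 0.0434
```

```bash
python3 -m pendant '[{"dx":-0.005,"dy":0,"dz":0,"ax":0,"ay":0,"az":0,"claw":180},{"dx":-0.01,"dy":0,"dz":0,"ax":0,"ay":0,"az":0,"claw":180},{"dx":-0.015,"dy":0,"dz":0,"ax":0,"ay":0,"az":0,"claw":180},{"dx":-0.02,"dy":0,"dz":0,"ax":0,"ay":0,"az":0,"claw":180},{"dx":-0.03,"dy":0,"dz":0,"ax":0,"ay":0,"az":0,"claw":180},{"dx":-0.03,"dy":0,"dz":0,"ax":0,"ay":0,"az":0,"claw":180},{"dx":-0.01,"dy":0,"dz":0,"ax":0,"ay":0,"az":0,"claw":180},{"dx":0,"dy":0,"dz":0,"ax":0,"ay":0,"az":0,"claw":180},{"dx":0,"dy":0,"dz":0,"ax":0,"ay":0,"az":0,"claw":180},{"dx":0,"dy":0,"dz":0,"ax":0,"ay":0,"az":0,"claw":180}]'
python3 -c "
from h import *; plan([.525,.289,.147],70)"
```

```text
clock: 13.3
tool_pos: [0.5661, -0.0306, 0.1449]
tool_rot: [-3.043, 1.567, 2.891]
force: [0.5, 0.2, -2.3]
width: 0.0434
t 13.3 q [-0.251  0.362  1.612 -0.     1.171 -1.472] pos [ 0.5661 -0.0306  0.1449] yhead 70.0 x [-0.003  0.001 -1.   ] F [ 0.5  0.2 -2.3] w 0.0434
shift(tool) [-0.0017  0.2863 -0.1479] shift(goal axes) [-0.0021  0.2863 -0.1479] turn deg [-0.   -0.2   0.02]
```

Force -2.3 N (about 2 N of module weight) and 43.4 mm width: the module is held. I carry it over the tray.

```bash
python3 -m pendant '[{"dx":0,"dy":0.0318,"dz":-0.0164,"ax":0,"ay":0,"az":0,"claw":180},{"dx":0,"dy":0.0318,"dz":-0.0164,"ax":0,"ay":0,"az":0,"claw":180},{"dx":0,"dy":0.0318,"dz":-0.0164,"ax":0,"ay":0,"az":0,"claw":180},{"dx":0,"dy":0.0318,"dz":-0.0164,"ax":0,"ay":0,"az":0,"claw":180},{"dx":0,"dy":0.0318,"dz":-0.0164,"ax":0,"ay":0,"az":0,"claw":180},{"dx":0,"dy":0.0318,"dz":-0.0164,"ax":0,"ay":0,"az":0,"claw":180},{"dx":0,"dy":0.0318,"dz":-0.0164,"ax":0,"ay":0,"az":0,"claw":180},{"dx":0,"dy":0.0318,"dz":-0.0164,"ax":0,"ay":0,"az":0,"claw":180},{"dx":0,"dy":0.0318,"dz":-0.0164,"ax":0,"ay":0,"az":0,"claw":180},{"dx":0,"dy":0,"dz":0,"ax":0,"ay":0,"az":0,"claw":180}]'
python3 - <<'E'
from h import *
plan([.525,.289,.013],70)
im,W,s=cloud("wrist"); save("wrist5",im)
hsv=cv2.cvtColor(im,cv2.COLOR_RGB2HSV); H,S,V=[hsv[...,i].astype(int) for i in range(3)]
z=W[...,2]; d=np.hypot(W[...,0]-.525,W[...,1]-.289)<.16
m=d&(H>98)&(H<125)&(S>120)&(z>.017)&(z<.027); p=W[m]
r=cv2.minAreaRect(p[:,:2].astype(np.float32)*1000); print("tray rim",len(p),p[:,2].mean(),r)
E
```

```text
clock: 14.3
tool_pos: [0.5245, 0.2925, 0.1449]
tool_rot: [-3.129, 1.568, 2.809]
force: [0.1, -1.3, -0.7]
width: 0.0433
t 14.3 q [ 0.322  0.417  1.527  0.002  1.2   -0.905] pos [0.5245 0.2925 0.1449] yhead 70.24 x [-0.003  0.001 -1.   ] F [ 0.1 -1.3 -0.7] w 0.0433
shift(tool) [ 0.1319 -0.0031  0.0021] shift(goal axes) [ 0.1319 -0.0031  0.0017] turn deg [ 0.24 -0.18  0.  ]
tray rim 5937 0.021075355702525556 ((519.81494140625, 284.75579833984375), (200.6676788330078, 160.63369750976562), 2.0621933937072754)
```

View pics/wrist5.png

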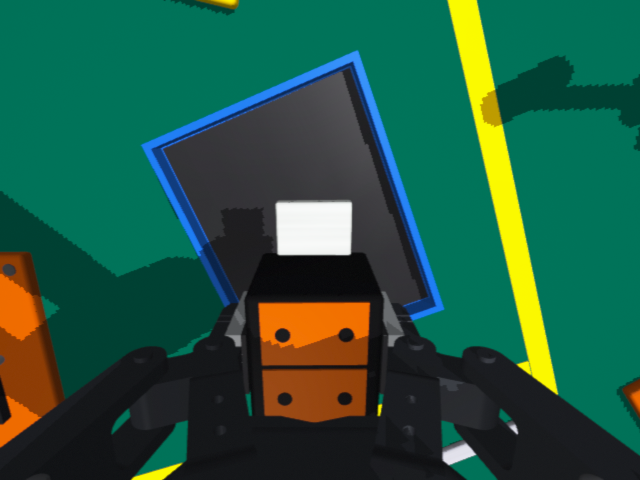

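The module is held straight over the tray, whose rim measures 200x160 mm centred at (0.520, 0.285). I lower it.

```bash
python3 -m pendant '[{"dx":0.02,"dy":-0.0055,"dz":-0.0033,"ax":0,"ay":0,"az":0,"claw":180},{"dx":0.025,"dy":0,"dz":0,"ax":0,"ay":0,"az":0,"claw":180},{"dx":0.025,"dy":0,"dz":0,"ax":0,"ay":0,"az":0,"claw":180},{"dx":0.02,"dy":0,"dz":0,"ax":0,"ay":0,"az":0,"claw":180},{"dx":0.015,"dy":0,"dz":0,"ax":0,"ay":0,"az":0,"claw":180},{"dx":0.01,"dy":0,"dz":0,"ax":0,"ay":0,"az":0,"claw":180},{"dx":0.005,"dy":0,"dz":0,"ax":0,"ay":0,"az":0,"claw":180},{"dx":0,"dy":0,"dz":0,"ax":0,"ay":0,"az":0,"claw":180},{"dx":0,"dy":0,"dz":0,"ax":0,"ay":0,"az":0,"claw":180},{"dx":0,"dy":0,"dz":0,"ax":0,"ay":0,"az":0,"claw":180}]'
python3 -c "
from h import *; plan([.52,.285,.0105],70)"
```

```text
clock: 15.35
tool_pos: [0.5221, 0.2847, 0.0276]
tool_rot: [0.656, 1.569, 0.307]
force: [0.0, 0.3, -2.4]
width: 0.0435
t 15.35 q [ 0.312  0.539  1.659 -0.     0.942 -0.91 ] pos [0.5221 0.2847 0.0276] yhead 70.0 x [ 0.002  0.001 -1.   ] F [ 0.   0.3 -2.4] w 0.0435
shift(tool) [ 0.0171 -0.0004 -0.0021] shift(goal axes) [ 0.0171 -0.0004 -0.0021] turn deg [ 0.    0.08 -0.06]
```

```bash
python3 -m pendant '[{"dx":0.003,"dy":0,"dz":-0.001,"ax":0,"ay":0,"az":0,"claw":180},{"dx":0.003,"dy":0,"dz":-0.001,"ax":0,"ay":0,"az":0,"claw":180},{"dx":0.003,"dy":0,"dz":0,"ax":0,"ay":0,"az":0,"claw":180},{"dx":0.002,"dy":0,"dz":0,"ax":0,"ay":0,"az":0,"claw":180},{"dx":0.001,"dy":0,"dz":0,"ax":0,"ay":0,"az":0,"claw":180},{"dx":0.001,"dy":0,"dz":0,"ax":0,"ay":0,"az":0,"claw":180},{"dx":0.001,"dy":0,"dz":0,"ax":0,"ay":0,"az":0,"claw":180},{"dx":0.001,"dy":0,"dz":0,"ax":0,"ay":0,"az":0,"claw":180},{"dx":0,"dy":0,"dz":0,"ax":0,"ay":0,"az":0,"claw":180},{"dx":0,"dy":0,"dz":0,"ax":0,"ay":0,"az":0,"claw":180}]'
```

```text
clock: 16.35
tool_pos: [0.5196, 0.2852, 0.0117]
tool_rot: [0.44, 1.571, 0.091]
force: [0.5, -0.5, -1.7]
width: 0.0433
```

```bash
python3 -m pendant '[{"dx":0.0005,"dy":0,"dz":0,"ax":0,"ay":0,"az":0,"claw":180},{"dx":0,"dy":0,"dz":0,"ax":0,"ay":0,"az":0,"claw":180},{"dx":0.0005,"dy":0,"dz":0,"ax":0,"ay":0,"az":0,"claw":180},{"dx":0,"dy":0,"dz":0,"ax":0,"ay":0,"az":0,"claw":180},{"dx":0.0003,"dy":0,"dz":0,"ax":0,"ay":0,"az":0,"claw":180},{"dx":0,"dy":0,"dz":0,"ax":0,"ay":0,"az":0,"claw":180},{"dx":0,"dy":0,"dz":0,"ax":0,"ay":0,"az":0,"claw":180},{"dx":0,"dy":0,"dz":0,"ax":0,"ay":0,"az":0,"claw":180},{"dx":0,"dy":0,"dz":0,"ax":0,"ay":0,"az":0,"claw":180},{"dx":0,"dy":0,"dz":0,"ax":0,"ay":0,"az":0,"claw":180}]'
```

```text
clock: 17.35
tool_pos: [0.5196, 0.2852, 0.0107]
tool_rot: [0.87, 1.571, 0.521]
force: [-2.3, -0.9, 4.5]
width: 0.0433
```

Contact is felt: force went from -1.7 to +4.5 N. I release and then rise.

```bash
python3 -m pendant '[{"dx":0,"dy":0,"dz":0,"ax":0,"ay":0,"az":0,"claw":120},{"dx":0,"dy":0,"dz":0,"ax":0,"ay":0,"az":0,"claw":110},{"dx":0,"dy":0,"dz":0,"ax":0,"ay":0,"az":0,"claw":100},{"dx":0,"dy":0,"dz":0,"ax":0,"ay":0,"az":0,"claw":90},{"dx":0,"dy":0,"dz":0,"ax":0,"ay":0,"az":0,"claw":70},{"dx":0,"dy":0,"dz":0,"ax":0,"ay":0,"az":0,"claw":50},{"dx":0,"dy":0,"dz":0,"ax":0,"ay":0,"az":0,"claw":50},{"dx":-0.02,"dy":0,"dz":0,"ax":0,"ay":0,"az":0,"claw":50},{"dx":-0.03,"dy":0,"dz":0,"ax":0,"ay":0,"az":0,"claw":50},{"dx":-0.04,"dy":0,"dz":0,"ax":0,"ay":0,"az":0,"claw":50}]'; python3 -m pendant '[{"dx":-0.04,"dy":0,"dz":0,"ax":0,"ay":0,"az":0,"claw":50},{"dx":-0.04,"dy":0,"dz":0,"ax":0,"ay":0,"az":0,"claw":50},{"dx":0,"dy":0,"dz":-0.04,"ax":0,"ay":0,"az":0,"claw":50},{"dx":0,"dy":0,"dz":-0.04,"ax":0,"ay":0,"az":0,"claw":50},{"dx":0,"dy":0,"dz":-0.04,"ax":0,"ay":0,"az":0,"claw":50},{"dx":0,"dy":0,"dz":0,"ax":0,"ay":0,"az":0,"claw":50},{"dx":0,"dy":0,"dz":0,"ax":0,"ay":0,"az":0,"claw":50},{"dx":0,"dy":0,"dz":0,"ax":0,"ay":0,"az":0,"claw":50},{"dx":0,"dy":0,"dz":0,"ax":0,"ay":0,"az":0,"claw":50},{"dx":0,"dy":0,"dz":0,"ax":0,"ay":0,"az":0,"claw":50}]'
python3 - <<'E'
from h import *
im,W,s=cloud("top"); save("top2",im)
i2,W2,_=cloud("scene")
H=cv2.cvtColor(i2,cv2.COLOR_RGB2HSV)[...,0]; S=cv2.cvtColor(i2,cv2.COLOR_RGB2HSV)[...,1]
m=(np.hypot(W2[...,0]-.52,W2[...,1]-.285)<.06)&(H>3)&(H<20)&(S>120)&(W2[...,2]>.03)
p=W2[m]; print("module top",len(p),p.mean(0).round(4),np.percentile(p[:,2],[5,95]).round(4))
save("both",np.hstack([im[150:300,110:440],i2[190:460,260:540][:150*1,:]][:1]+[cv2.resize(i2[300:450,370:530],(160,150))]))
E
```

```text
clock: 18.35
tool_pos: [0.5181, 0.2847, 0.0996]
tool_rot: [-2.491, 1.566, -2.84]
force: [0.8, 0.5, -0.8]
width: 0.0688
clock: 19.35
tool_pos: [0.4077, 0.3258, 0.1802]
tool_rot: [-1.819, 1.571, -2.169]
force: [-0.3, -1.0, -0.0]
width: 0.0689
module top 549 [0.5241 0.2843 0.0499] [0.0415 0.0531]
```

View pics/both.png

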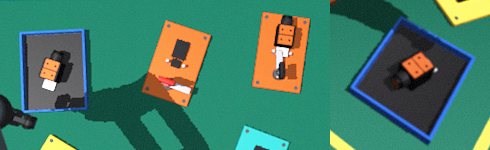

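The composite shows the module upright in the middle of the tray (55,68), its nest empty with the strap clear, and the black-nut fixture unchanged. Its top is at 0.050 m, against 0.049 m expected.

```bash
python3 -c "
from station import order; print(order.job_done())"
```

```text
the job is handed in; nothing more can be done
None
```

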